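# Fit the adjustable wrench to the globe nut and tighten it

### The arm

A 6-joint arm with a two-finger parallel gripper is mounted at the origin on the work surface. World frame = base frame: x ahead of the robot, y to its left, z up, the work surface at z = 0. Lengths are in mm, angles in rad, forces in N, time in s.
With the tool pointing down it reaches from about 300 to 875 mm from the base axis. Payload 6.4 kg.
Tool frame: the origin (TCP) lies midway between the tips of the shut fingers; the grasp point (between the pads) lies robot.grasp_offset behind it (robot.grasp_offset is the distance from the TCP to the grasp point, in mm); z points along the fingers, y is the line along which they close (so a half turn about z gives the same grasp; the last joint's range is limited). The gripper opens to 85 mm and grips with 20 to 120 N. Pads are 22 mm wide; open, the fingers measure 114 mm over their backs; the gripper's body (76 mm by 85 mm) begins 54 mm behind the grasp point. The pads swing forward as they close: fully open they stand 13 mm farther back than shut.
Start: joints at [-1.449, 0.181, 1.607, -0, 1.354, -0.206], TCP at [185.144, -544.392, 231.288] pointing down, gripper open.
Joint ranges: [-2.99, 2.99], [-0.89, 2.07], [0.3, 2.58], [-1.14, 4.28], [0, 2.63], [-3.12, 3.12]. Speed limits (rad/s): [2.57, 2.57, 3.01, 3.14, 3.14, 3.14].

### API

Orientations are given as a 3x3 rotation matrix whose columns are the frame's x, y, z axes.
In Python, from cell import robot, eoat, solve_ik, status, cams, job gives the robot as it stands. Calls block until the motion is done:
- robot.reach(position, orientation): joint-space move of the TCP to a pose.
- robot.move_l(position, frame=None, velocity=150, f_stop=None): straight line of the TCP; frame=None keeps the orientation; velocity is the mean speed in mm/s. With f_stop (N) it stops when the force on the tool has changed by that much, and returns True; else False.
- robot.set_joints(angles): joint-space move.
- eoat.gripper_to(opening): opening from 0.0 (shut) to 1.0 (fully open); the grip force is fixed at half the most; returns when the fingers have stopped.
- robot.dwell(seconds).
- solve_ik(position, orientation): joint angles nearest the present ones, or None.
- status.read_state(): the state.
- cams.read_camera(name): name is "scene" or "top" or "wrist"; returns the picture (400x640x3 uint8, blue, green, red); there is no depth.
- cams.camera_info(name): a dict with "fx", "fy", "cx", "cy" (pixels), "position" and "orientation" of the camera in the world. Camera axes: x right, y up, looking along -z (the intrinsics and any distortion apply to the point x, -y, -z); pixel columns grow to the right and rows downward; lengths in mm; the calibration is good to about 2 mm. The wrist camera is an equidistant fisheye: a pixel r from the principal point sees the ray r / f radians off the axis. A picture is of the moment at which its call begins: read the wrist's pose just before it. camera_info takes no time and is no camera call; for the wrist camera it gives the pose at the moment of the call.
A pose or a line that the arm cannot do raises robot.PlanningError and nothing moves.
- job.sign_off(): hands the job in; it is judged then, once.
Trained networks look in the newest picture that a camera, given by its name, has taken for a name from the list of things; names that differ only in an ending like _2 or _b are one class to them, and where a whole thing is asked for, a point or a joint stands for the part that bears it (a point fixed in the world has none). Each returns a list of dicts, best first, with "score" (0 to 1); they miss things now and then, are a little off and sometimes report something else, mostly with a low value. They report only what shows in the picture. A call takes as long as a camera call.
- cams.regions_of(camera, query): "mask" (400x640 bool, what is visible of it) and "uv" ([column, row] in pixels, amid what is visible of it).
The state is a dict: "t": time; "joints": joint angles; "qvel": joint speeds; "joint_efforts": joint torques, N m; "tool_pos": TCP position; "eef_rot": TCP orientation; "force": force on the tool from outside, world axes, zero at the start; "moment": the same for the moment, N m; "gripper_width": opening from 0.0 (shut) to 1.0 (fully open); "finger_force": force on a finger pad.
Only numpy, scipy, OpenCV 4.12 (cv2) and the standard library are available. Lean on these libraries where they do the work, as an engineer would, in place of code of your own. Each camera call takes 0.05 s, during which the arm holds its last target. There are 200 camera calls.

### The job

The big brass nut on the black music box base needs tightening. Push the red thumb tab over to roll the wrench's worm until the jaws just fit the nut, then swing the wrench handle clockwise (seen from above) so that the nut turns with it, and leave the handle lying over the yellow stripe on the grey plate. Do not push on the nut itself.

Things in the scene. Friction and masses are not known exactly. Their poses are not given: they have to be found in the camera images.
- worm (a joint): Turn of the wrench's worm, rad; starts at 0 to 0.3 and grows as its red tab is pushed over towards the nut. The gap between the jaws is 44 mm minus 12 mm per rad: at about 1.15 they meet the 30 mm nut and the tab goes no further; below 0.92 (gap 33 mm) they are too loose. Stiff (about 0.1 N m, 3 to 5 N at the tab); stays where it is left. At 0.6 the tab stands upright
- tab (a point): Middle of the tip of the red thumb tab (22 mm wide, 5 mm thick) on the worm, a brass roller of radius 13 mm. The tip is 50 mm from the roller's axis, which lies level across the wrench, 62 mm above the table, 65 mm from the nut's axis, centred on the line from nut to handle. At first the tab leans up to 0.6 rad towards the handle end, tip 103 to 110 mm above the table
- wrench (a joint): Swing of the wrench about the nut's axis, rad: 0 when the handle lies straight above the yellow stripe, negative before it (starts at -1.0 to -0.8), growing as the handle swings clockwise seen from above. Stiff (about 0.2 N m), stays where it is left; hard stop at +0.6
- handle (a point): Middle of the top of the steel wrench handle, 150 mm from the nut's axis, 66 mm above the table; x points along the handle to the nut, z up. The handle is a level bar 22 mm wide, 14 mm thick (underside 52 mm above the table), from 85 to 185 mm from the nut's axis; below it is free space down to the grey plate (top 6 mm above the table)
- nut: Brass hexagon nut, 30 mm across flats, 50 to 68 mm above the table, on the black music box base (100 mm wide, fixed on a grey plate). Origin on its axis, 46 mm above the table, z up; x, through two corners, lies within 0.2 rad of the handle's line at the start and turns with the nut. The wrench's jaws stand open round it; a collar lets the wrench only swing about the nut's axis

How it is judged:
By the outcome, as a careful person would: the job done as asked, in the order asked, and still so for the second after the job is handed in, with the robot touching nothing.
It also fails if it takes over 51 s, if anything falls off the work surface, if the arm or the gripper's body presses on something with over 40 N, if the wrist force passes 120 N, or if a joint passes its speed limit or range.

## Working session

There is one attempt and no reset: what is moved stays moved. The work goes in short steps, each a Python script; the robot and the scene stay as the last script left them, time stands still between calls to the robot, and variables do not carry over. Pictures are saved under pics/ and viewed, at most 10 in all, crops included, and the job is handed in when it is done.

```bash
mkdir -p pics; ls; cat > /tmp/a.py <<'E'
from cell import robot,eoat,solve_ik,status,cams,job
import cv2,numpy as np
for c in("top","scene"):
    im=cams.read_camera(c); i=cams.camera_info(c); print(c,i)
    cv2.imwrite(f"pics/{c}0.png",im)
    for q in("nut","handle","tab","worm","wrench"):
        print(q,[(round(d["score"],2),np.round(d["uv"],1).tolist(),int(d["mask"].sum())) for d in cams.regions_of(c,q)][:3])
s=status.read_state();print(s["t"],robot.grasp_offset)
E
PYTHONPATH=. python3 /tmp/a.py
```

```text
picsTraceback (most recent call last):
  File "/tmp/a.py", line 1, in <module>
    from cell import robot,eoat,solve_ik,status,cams,job
ModuleNotFoundError: No module named 'cell'
```

View pics/top0.png

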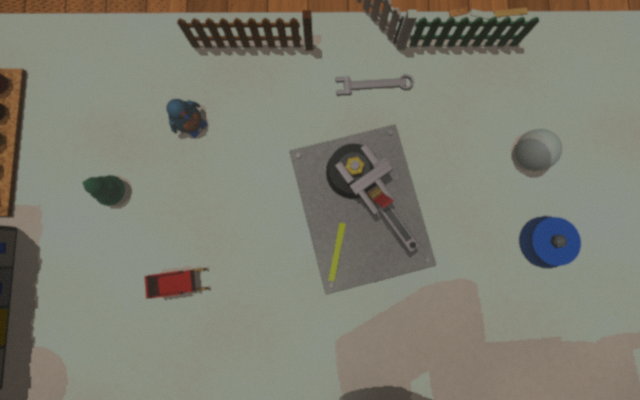

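View pics/scene0.png

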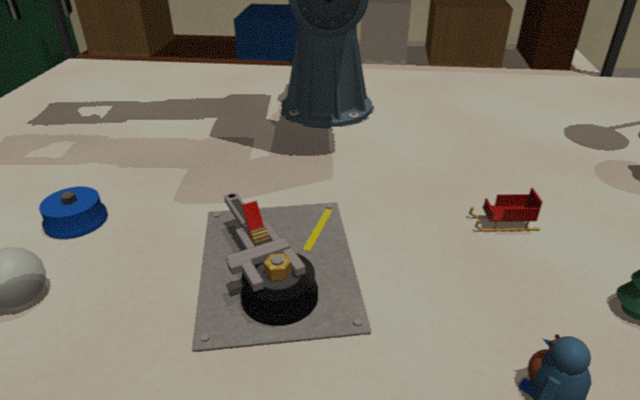

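The top view shows the nut at about (354,165), the handle end at (412,244), the red tab at (382,200) and the stripe from (344,223) to (332,280). Next I turn these into positions.

```bash
cat > h.py <<'E'
from cell import robot,eoat,solve_ik,status,cams,job
import cv2,numpy as np
def ray(c,uv):
    i=cams.camera_info(c); d=np.array([(uv[0]-i["cx"])/i["fx"],-(uv[1]-i["cy"])/i["fy"],-1.])
    return i["position"],i["orientation"]@d
def onz(c,uv,z):
    p,d=ray(c,uv); return (p+d*(z-p[2])/d[2])[:2]
def proj(c,P):
    i=cams.camera_info(c); q=i["orientation"].T@(np.array(P,float)-i["position"])
    return [i["cx"]+i["fx"]*q[0]/-q[2], i["cy"]-i["fy"]*q[1]/-q[2]]
def axis(m):   # mask -> mean, main direction, extent (pixels)
    p=np.argwhere(m)[:,::-1].astype(float); c=p.mean(0); v=np.linalg.svd(p-c,full_matrices=False)[2][0]
    t=(p-c)@v; return c+v*t.min(),c+v*t.max()
def frame(a):  # tool down, tool x along horizontal heading a
    x=np.array([np.cos(a),np.sin(a),0]); z=np.array([0,0,-1.]); return np.column_stack([x,np.cross(z,x),z])
def stripe(c):
    im=cams.read_camera(c); hsv=cv2.cvtColor(im,cv2.COLOR_BGR2HSV)
    m=cv2.inRange(hsv,(25,130,90),(38,255,255)); n,l,s,_=cv2.connectedComponentsWithStats(m)
    k=1+s[1:,4].argmax(); a,b=axis(l==k); return onz(c,a,6.5),onz(c,b,6.5),im
E
cat > e.py <<'E'
from h import *
for c in("top","scene"):
    a,b,im=stripe(c); print(c,"stripe",a.round(1),b.round(1))
    n=cams.regions_of(c,"nut")[0]; print("nut",onz(c,n["uv"],62).round(1))
    t=cams.regions_of(c,"tab")[0]; print("tab",[x.round(1) for x in map(lambda u:onz(c,u,100),axis(t["mask"]))])
    print("handle end", onz(c,{"top":(412,243),"scene":(232,197)}[c],66).round(1))
N=np.mean([onz("top",(354,165),66),onz("scene",(277.5,262),66)],0);print(N)
top=cv2.imread("pics/top0.png")[140:290,290:440]; sc=cv2.imread("pics/scene0.png")[180:330,190:370]
cv2.imwrite("pics/z.png",np.hstack([cv2.resize(top,(400,400),interpolation=2),cv2.resize(sc,(400,400),interpolation=2)]))
E
python3 - < e.py
```

```text
top stripe [550.8  30.6] [443.9  53. ]
nut [657.1   9.4]
tab [array([600.4,  -9.4]), array([574.5, -46. ])]
handle end [509.9 -90.3]
scene stripe [442.6  53.5] [554.7  29.6]
nut [659.8  13.4]
tab [array([573.4, -45.3]), array([660.4,  -6.9])]
handle end [512.3 -88.7]
[652.13609439  10.15136064]
```

View pics/z.png

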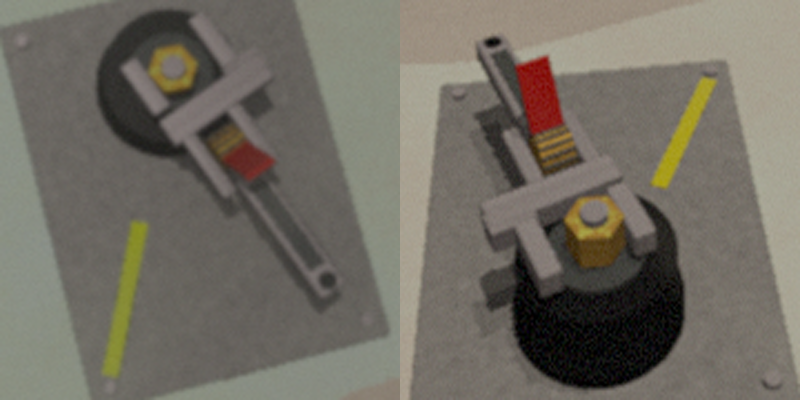

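```bash
python3 - <<'E'
from h import *
A=onz("top",(354.9,165.5),70);B=onz("scene",(277.75,259.5),72);N=(A+B)/2
C=onz("top",(411.9,245),66);D=onz("scene",(231.9,196.5),66);H=(C+D)/2
print(A,B,N,"H",C,D,H)
d=H-N;print("len",np.hypot(*d),"angle",np.arctan2(d[1],d[0]))
S=np.array([[550.8,30.6],[443.9,53],[554.7,29.6],[442.6,53.5]])
v=np.array([442.6-554.7,53.5-29.6]);print("stripe dir",np.arctan2(v[1],v[0]),"from N",[np.arctan2(*(s-N)[::-1]) for s in S])
print("tabtip", [(lambda t:(t,np.dot(t-N,d)/np.hypot(*d),np.cross(d,t-N)/np.hypot(*d)))(onz("top",(389.4,203.75),z)) for z in(103,108)])
E
```

```text
[650.14242132   9.06764833] [654.23137413  11.00026012] [652.18689772  10.03395422] H [506.32688844 -90.00059218] [510.93305057 -89.26797774] [508.6299695  -89.63428496]
len 174.76369628771837 angle -2.5347181256669895
stripe dir 2.9315352105577284 from N [np.float64(2.941460930497724), np.float64(2.938163113162881), np.float64(2.943519912753805), np.float64(2.9371023553657993)]
tabtip [(array([575.45853208, -45.83212634]), np.float64(94.88791270549822), np.float64(2.1319177055925644)), (array([574.79103418, -44.97711042]), np.float64(94.94860047104079), np.float64(1.0489021647900514))]<stdin>:8: DeprecationWarning: Arrays of 2-dimensional vectors are deprecated. Use arrays of 3-dimensional vectors instead. (deprecated in NumPy 2.0)
```

```bash
cat >> h.py <<'E'
N=np.array([652.2,10.0]); 
def pt(r,a,z,lat=0): return [N[0]+r*np.cos(a)-lat*np.sin(a),N[1]+r*np.sin(a)+lat*np.cos(a),z]
def st(tag):
    s=status.read_state(); d=s["tool_pos"][:2]-N
    print(tag,"t",round(s["t"],2),"r",round(np.hypot(*d),1),"a",round(np.arctan2(d[1],d[0])%(2*np.pi),4),"z",round(s["tool_pos"][2],1),"F",np.round(s["force"],1)); return s
E
python3 - <<'E'
from h import *
a=3.748
eoat.gripper_to(0)
js=[(f,solve_ik(pt(125,a,170),frame(f))) for f in(a-np.pi,a)]
j0=np.array(status.read_state()["joints"])
js=[(np.abs(np.array(j)-j0).max(),f) for f,j in js if j is not None];print(js)
f=min(js)[1]
robot.reach(pt(125,a,170),frame(f)); robot.move_l(pt(125,a,90),velocity=120); st("down")
print(robot.move_l(pt(85,a,90),velocity=40,f_stop=12)); st("mid")
if status.read_state()["tool_pos"] is not None: print(robot.move_l(pt(57,a,90),velocity=25,f_stop=12)); st("end")
im=cams.read_camera("scene")[140:320,150:390]; cv2.imwrite("pics/p1.png",cv2.resize(im,(800,600),interpolation=2)); st("x")
E
```

```text
[(np.float64(1.1236425098547225), 0.6064073464102071), (np.float64(2.2965905758162592), 3.748)]
down t 4.66 r 124.7 a 3.7526 z 90.6 F [ 0.5 -0.  -0.3]
False
mid t 5.81 r 84.8 a 3.7456 z 89.8 F [-0.9  1.  -0.1]
True
end t 6.78 r 61.3 a 3.7438 z 88.7 F [-1.9 -2.2  4.9]
x t 6.83 r 61.4 a 3.7431 z 88.7 F [-1.5 -2.2  4.1]
```

View pics/p1.png

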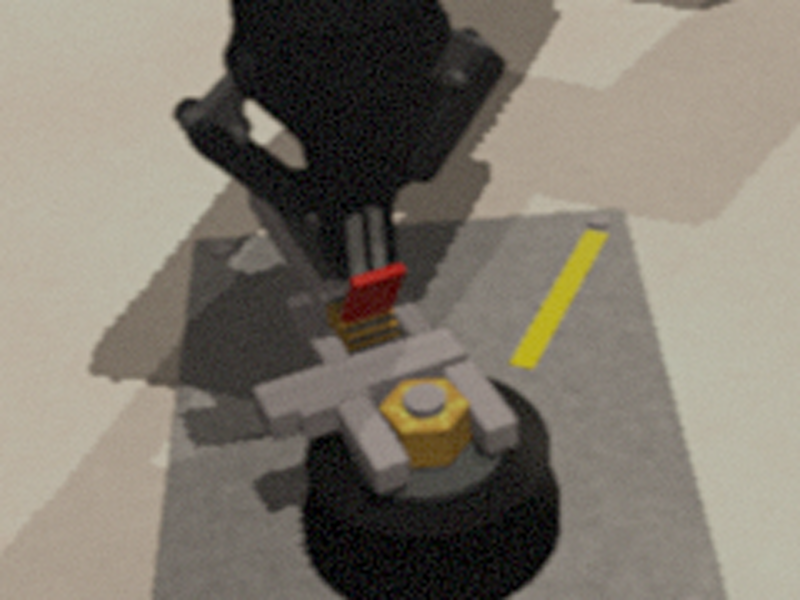

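The tab (crop (372,290)) has tipped towards the nut and the jaws are nearly closed on it. I'll press a little more to check whether it's at the stop.

```bash
python3 - <<'E'
from h import *
a=3.748
for k in range(3):
    print(robot.move_l(pt(55,a,90),velocity=15,f_stop=18)); st("push"); robot.dwell(.1); s=st("d")
robot.move_l(pt(80,a,100),velocity=80); robot.move_l(pt(110,a,190),velocity=150)
robot.reach(pt(240,a+.5,200),frame(a-np.pi))
t=cv2.resize(cams.read_camera("top")[140:265,300:425],(400,400),interpolation=2)
c=cv2.resize(cams.read_camera("scene")[180:300,220:340],(400,400),interpolation=2)
cv2.imwrite("pics/p2.png",np.hstack([t,c])); st("x")
E
```

```text
False
push t 7.51 r 59.2 a 3.741 z 88.1 F [-12.6 -11.4   1.6]
d t 7.61 r 59.2 a 3.7412 z 88.2 F [-12.4 -11.3   1. ]
False
push t 7.86 r 59.2 a 3.7417 z 88.2 F [-11.4 -11.6   1.6]
d t 7.96 r 59.2 a 3.741 z 88.1 F [-12.7 -10.6   1.2]
False
push t 8.21 r 59.2 a 3.7413 z 88.2 F [-12.1 -11.5   0.4]
d t 8.31 r 59.2 a 3.7415 z 88.1 F [-12.  -11.2   0.6]
x t 10.33 r 238.9 a 4.245 z 199.1 F [ 0.7 -0.2 -0.1]
```

View pics/p2.png

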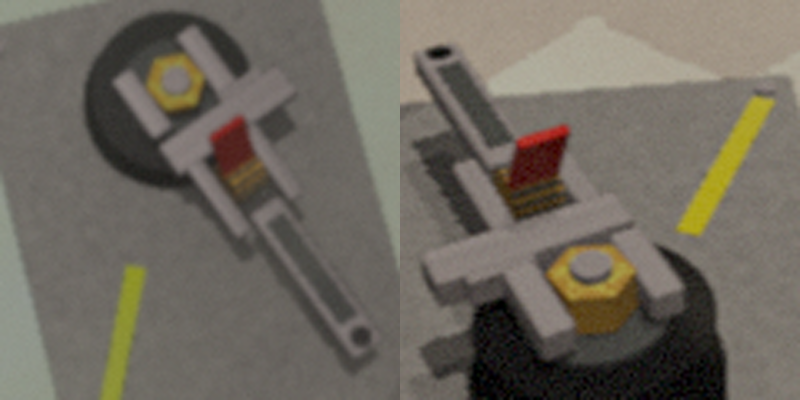

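```bash
python3 - <<'E'
from h import *
t=onz("top",(371.3,179),104); print("tab r",np.hypot(*(t-N)))
a=3.748
def tgt(th,lat=22,z=38): return pt(150,th,z,lat)
best=min((0,np.pi,-np.pi),key=lambda o:max(np.inf if (j:=solve_ik(tgt(q,60),frame(q-np.pi/2+o))) is None else np.abs(np.array(j)-status.read_state()["joints"]).max() for q in(a,2.94)))
F=lambda q:frame(q-np.pi/2+best); print(best)
robot.reach(tgt(a,45,150),F(a)); robot.move_l(tgt(a,45),velocity=120); st("down")
print(robot.move_l(tgt(a,20),velocity=30,f_stop=2.5)); s=st("contact")
d=s["tool_pos"][:2]-N; print("lat",-d[0]*np.sin(a)+d[1]*np.cos(a))
for q in np.linspace(a,2.99,9)[1:]:
    print(robot.move_l(tgt(q),F(q),velocity=50,f_stop=30)); st(round(q,3))
t=cv2.resize(cams.read_camera("top")[140:290,280:430],(400,400),interpolation=2)
c=cv2.resize(cams.read_camera("scene")[180:330,200:350],(400,400),interpolation=2)
cv2.imwrite("pics/p3.png",np.hstack([t,c]))
E
```

```text
tab r 42.60695099530672
0
down t 12.69 r 156.4 a 4.0443 z 38.8 F [ 0.3 -0.1  0.9]
False
contact t 13.68 r 151.2 a 3.881 z 38.1 F [-0.3  0.2 -1. ]
lat 20.051560934216155
False
3.653 t 14.07 r 151.6 a 3.7994 z 38.0 F [ 0.4  0.7 -0.1]
False
3.559 t 14.51 r 151.5 a 3.7054 z 38.0 F [-0.4  0.8 -0.1]
False
3.464 t 14.94 r 151.5 a 3.6108 z 38.0 F [-0.1  0.8  0. ]
False
3.369 t 15.38 r 151.5 a 3.5159 z 38.0 F [0.1 0.1 0.1]
False
3.274 t 15.81 r 151.5 a 3.4212 z 38.0 F [ 0.  -0.5  0.5]
False
3.18 t 16.24 r 151.5 a 3.3264 z 38.0 F [ 0.7 -0.6 -0.7]
False
3.085 t 16.68 r 151.6 a 3.2315 z 38.0 F [-0.2 -0.   0.5]
False
2.99 t 17.11 r 151.6 a 3.1369 z 38.0 F [ 0.4  0.1 -0.4]
```

View pics/p3.png

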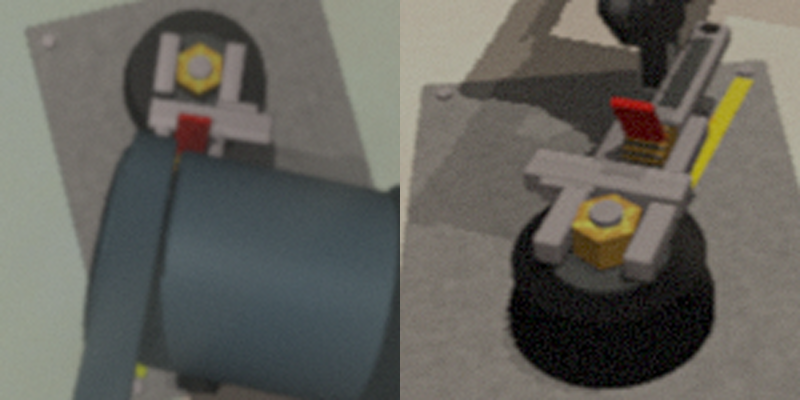

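The handle is nearly over the stripe, with its hole at scene px (316,191) and the nut still between the jaws. I'll finish in small steps, using the scene view for measurement.

```bash
python3 - <<'E'
from h import *
H=onz("scene",(316.25,191.25),66); Ns=onz("scene",(200+206*.375,180+212*.375),72)
print(H,Ns); d=H-Ns; print("theta now",np.arctan2(d[1],d[0])%(2*np.pi),np.hypot(*d))
for q in(2.97,2.95): robot.move_l(pt(150,q,38,22),frame(q-np.pi/2),velocity=30,f_stop=30)
st("q")
robot.move_l(pt(150,2.95,38,50),velocity=100); robot.move_l(pt(150,2.95,170,60),velocity=150)
robot.reach(pt(260,3.7,220),frame(2.95-np.pi/2))
t=cv2.resize(cams.read_camera("top")[140:290,280:430],(400,400),interpolation=2)
c=cv2.resize(cams.read_camera("scene")[170:290,220:340],(400,400),interpolation=2)
cv2.imwrite("pics/p4.png",np.hstack([t,c])); st("x")
E
```

```text
[481.80684821  37.63801508] [654.30342627  10.3705004 ]
theta now 2.9848142351409153 174.6384459301935
q t 17.71 r 151.6 a 3.0956 z 38.0 F [ 0.3  0.3 -0.7]
x t 19.87 r 259.7 a 3.6966 z 218.9 F [0.  0.2 0.3]
```

View pics/p4.png

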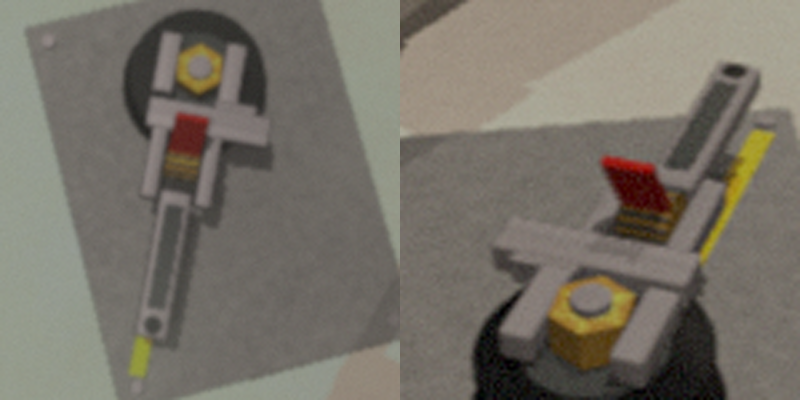

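The handle lies over the stripe, with its hole at top px (337,262) and the stripe continuing past it. I'll check the angle and the nut's turn numerically.

```bash
python3 - <<'E'
from h import *
H=(onz("top",(337,261.9),66)+onz("scene",(220+.3*335,170+.3*71),66))/2
n=(onz("top",(280+200*.375,140+67*.375),72)+onz("scene",(220+.3*190,170+.3*297),72))/2
for x,y in((onz("top",(337,261.9),66),onz("top",(355,165.1),72)),(onz("scene",(320.5,191.3),66),onz("scene",(277,259.1),72))):
    d=x-y; print("theta",np.arctan2(d[1],d[0])%(2*np.pi),np.hypot(*d),"vs N",np.arctan2(*(x-N)[::-1]))
t=onz("top",(280+192*.375,140+116*.375),104);print("tab r",np.hypot(*(t-n)))
def hexang(im):
    c=im[150:181,339:371]; hsv=cv2.cvtColor(c,cv2.COLOR_BGR2HSV)
    m=cv2.inRange(hsv,(15,110,60),(35,255,255)); m=cv2.morphologyEx(m,cv2.MORPH_CLOSE,np.ones((7,7)))
    k=cv2.findContours(cv2.resize(m,None,fx=8,fy=8,interpolation=cv2.INTER_LINEAR),cv2.RETR_EXTERNAL,cv2.CHAIN_APPROX_NONE)[0]
    k=max(k,key=cv2.contourArea)[:,0].astype(float); mo=cv2.moments(k.astype(np.int32)); p=k-[mo["m10"]/mo["m00"],mo["m01"]/mo["m00"]]
    a=np.arctan2(-p[:,1],p[:,0]); o=np.argsort(a); g=np.linspace(-np.pi,np.pi,720,endpoint=False)
    r=np.interp(g,a[o],np.hypot(*p.T)[o],period=2*np.pi); f=(r*np.exp(-6j*g)).mean()
    return np.degrees(-np.angle(f)/6)%60,abs(f)/r.mean()
b=cv2.imread("pics/top0.png"); e=cams.read_camera("top"); print(hexang(b),hexang(e))
cv2.imwrite("pics/n.png",np.hstack([cv2.resize(i[148:184,336:374],(380,360),interpolation=2) for i in(b,e)]))
E
```

```text
theta 2.9464376481326924 176.1631088357319 vs N 2.9536861153721037
theta 2.944980477381584 175.75506813387784 vs N 2.9439652498525164
tab r 42.047009198011
(np.float64(10.720592424343117), np.float64(0.017448751120754266)) (np.float64(25.27294739344692), np.float64(0.01430101366715332))
```

View pics/n.png

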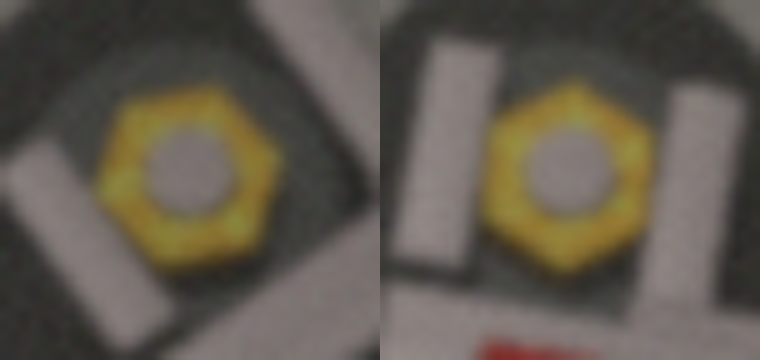

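The handle is at 2.945 rad against the stripe's 2.940. The nut has turned about 45° clockwise with the wrench, and the jaws close on its flats. Handing in.

```bash
python3 -c "
from h import *
st('end');print(job.sign_off())"
```

```text
end t 19.92 r 259.5 a 3.6962 z 218.9 F [0.  0.1 1.2]
the job is handed in; nothing more can be done
None
```

I handed the job in at 19.9 s: the worm tab is against its stop with the jaws on the nut, the nut turned about 45° clockwise with the wrench, and the handle lies over the yellow stripe to within about 0.01 rad.

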